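# Lever the clipped battery cover off a pressure recorder

## Task

The yellow battery cover on the blue pressure recorder is clipped down too tightly to pull off by hand: take the orange-handled pry lever, put its blade into the slot under the front edge of the cover and lever that edge up until it springs clear of its two catches, without touching the cover with the gripper while it is still clipped. Then lay the lever back on its black mat, lift the loosened cover off and lay it flat, outside up, in the empty blue tray. Leave the ceramic ring and the two valve balls where they stand.

Things in the scene. Friction and masses are not known exactly. Their poses are not given: they have to be found in the camera images.
- recorder: Pressure recorder, blue box fixed to the bench, x -97..83, y +-75, z 0..75 mm in its frame. Origin on the bench; x points from its front (slot end) to its back, z up. On its deck stands the grey battery box (x -97..54, 60 mm wide, walls to z 105) under the yellow cover. At the back a stop wall and two ears (x 25..54, |y| 35..39) reach z 115. A red battery fills the inside behind x -18.
- slot (a point): Centre of the pry slot's mouth, on the front face: 36 mm wide (between the catches), 10 mm high (5 down to the sill's top, 5 up to the cover's underside). Axes as the recorder's: the blade goes in level along +x; behind the 8 mm thick sill it is empty for 70 mm. The sill's outer edge is the fulcrum: with the tip 47 mm past this point, lowering the handle by 20 to 25 degrees pops the cover.
- seat (a point): Where the cover's lip (point cover_lip) sits when clipped: (-85, 0, 110) mm in the recorder's frame. Two steel spring catches (12 mm wide, at y +-24, x -100..-87, up to z 122 in that frame) reach over the cover's front edge with round noses, and yield forward.
- cover: Yellow cover, loose plate 135 (x) x 66 (y) x 10 mm, 0.1 kg. Origin centre of underside, x to its back edge, z out of its outer face (black ribs). Clipped: at (-20, 0, 105) mm in the recorder's frame. About 10 N at the front edge lifts it past the catches (crest at 7 mm); it then rests on them, front edge 14 mm up, loose: grip it across y (it overhangs the box 3 mm a side).
- cover_lip (a point): Middle of the cover's rounded front edge (radius 5 mm), 65 mm before the cover's origin, half-way up its thickness.
- lever: Pry lever: orange handle 80 mm long (x) x 18 mm wide (y) x 28 mm high, and a flat steel blade 110 mm long, 22 mm wide, 4 mm thick, standing out of the handle along +x at mid-height. Origin at the centre of the handle's underside; z up as it lies on the mat.
- lever_grip (a point): Best place to grip the lever across its handle (along y): 12 mm towards the blade from the handle's middle, half-way up it (14 mm above the underside).
- lever_tip (a point): Tip of the lever's blade, 148 mm along x from the lever's origin, at the blade's mid-thickness (14 mm above the handle's underside).
- mat: Black rubber mat for the lever, fixed, 230 (x) x 110 (y) x 4 mm. Origin at the centre of its underside. At the start the lever lies on it along its x, the handle's middle about 55 mm on the -x side of the mat's centre.
- tray: Empty open blue tray, fixed, 210 (x) x 170 (y) x 40 mm high outside, walls and floor 5 mm. Origin at the centre of its underside.
- white_ball: Bystander: white ceramic valve ball, 90 mm diameter, with flats above and below, 72 mm high; origin under its centre.
- steel_ball: Bystander: steel valve ball, 72 mm diameter, 58 mm high; origin under its centre.
- seat_ring: Bystander: white ceramic seat ring, 90 mm diameter, 22 mm high; origin under its centre.
Not all that is in view belongs to the job. Of the things that look like the recorder, the larger one is meant. What is shaped like the cover but green is not meant.

How it is judged:
On the way:
1. the cover's front edge has been levered up past its catches, 9 mm or more above its seat (z of cover_lip in the frame of seat above 0.009 m and horizontal distance between cover_lip and seat below 0.03 m), for 0.1 s.
At the end, for the whole second after the job is handed in: The cover lies flat (within 0.12 rad), outside up and at rest on the tray's floor (origin within 70 mm of the tray's centre and less than 12 mm above its underside); the lever rests on the mat (handle's middle over the mat; tip not more than 30 mm past an end or 25 mm past a side) (horizontal distance between cover and tray below 0.07 m and z of cover in the frame of tray below 0.012 m and angle between cover's own z axis and vertical below 0.12 rad and linear speed of each of cover, lever below 0.02 m/s and x of lever in the frame of mat between -0.115 and 0.115 m and y of lever in the frame of mat between -0.055 and 0.055 m and x of lever_tip in the frame of mat between -0.145 and 0.145 m and y of lever_tip in the frame of mat between -0.08 and 0.08 m and z of lever in the frame of mat below 0.025 m); the robot touches nothing.
It fails at once if the gripper or arm touches the cover (over 1 N) while it is still clipped on its seat (distance between cover_lip and seat below 0.007 m and contact force between any of the fingers, the arm and cover above 1 N).
It fails at once if the white ball is moved by more than 20 mm (distance of white_ball from where it was at the start of the episode above 0.02 m).
It fails at once if the steel ball is moved by more than 20 mm (distance of steel_ball from where it was at the start of the episode above 0.02 m).
It fails at once if the seat ring is moved by more than 20 mm (distance of seat_ring from where it was at the start of the episode above 0.02 m).
It also fails if it takes over 70 s, if anything falls off the work surface, if the arm or the gripper's body presses on something with over 40 N, if the wrist force passes 120 N, or if a joint passes its speed limit or range.

## Robot

A 6-joint arm with a two-finger parallel gripper is mounted at the origin on the work surface. World frame = base frame: x ahead of the robot, y to its left, z up, the work surface at z = 0. Lengths are in m, angles in rad, forces in N, time in s.
With the tool pointing down it reaches from about 0.2 to 0.875 m from the base axis. Payload 3.4 kg.
Tool frame: the origin (TCP) lies at the very end of the fingers, on their centre line; the grasp point (between the pads) lies 19 mm behind it; z points along the fingers, x is the direction in which the jaws open and shut, and the axes are right-handed (so a half turn about z gives the same grasp; the last joint's range is limited). The gripper opens to 94 mm and grips with 3 to 60 N. Pads are 16 mm wide; open, the fingers measure 119 mm over their backs; the gripper's body (75 mm by 177 mm) begins 78 mm behind the grasp point.
Start: joints at [1.148, 0.276, 1.505, -0, 1.361, -0.121], TCP at [0.171, 0.549, 0.169] pointing down, gripper open.
Joint ranges: [-2.89, 2.89], [-0.75, 2.08], [0.22, 2.7], [-1.18, 4.32], [0.11, 2.71], [-2.7, 2.7]. Speed limits (rad/s): [2.57, 2.57, 3.14, 3.14, 3.14, 3.14].

## Interface

Orientations are given as a unit quaternion [w, x, y, z].
In Python, from rig import sense, imaging, ticket gives the robot as it stands.
- The arm moves only by the tool step_arm, never from a script. Its argument "moves" is a list that holds one entry, the list of rows, each a list of 7 numbers: the shift along the tool's x, y, z in cm, then the turn, a rotation vector about the tool's x, y, z in rad, then the finger opening in cm, from 0 to 9.4. A call has 1 to 20 rows; each row shifts and turns the commanded pose from where the row before left it, along the tool's axes as they then stand; what a row does not reach is not made up. A row lasts 1/12 s, in which the tool goes at most 41.7 mm and 7.16 degrees, less where a joint would pass 70% of its speed; a pose out of reach is approached as far as the arm can. A call is refused whole if a number of a shift passes 4.17 or a number of a turn 0.125, either way. A call with a gripper value outside its range is refused whole. The fingers move at their own pace and stop on an object; "grip_force" is the grip in N (left out, the last holds). Time passes only in rows, so rows that do not move let the fingers close. It gives the time, the measured TCP pose, the force and the opening at its end, in the units of the state.
- sense(): the state, without advancing time (a new reading comes with each control period).
- imaging.grab_frame(name): name is "scene" or "top" or "wrist"; returns a dict with "pixels" (384x512x3 uint8, red, green, blue), "camera_matrix" (3x3 intrinsics, pixels), "k1" (the pictures are not rectified: a ray, as slopes to the right and down, at radius r is drawn at 1 + k1 r^2 times it, then the intrinsics apply), "R" (3x3) and "t" (3): a world point X has camera coordinates R X + t; the wrist camera has in their place "hand_eye" (4x4, takes a point from camera to tool coordinates, whose origin is the TCP and whose axes are the tool frame's). Camera axes: x right, y down, z forward; pixel columns grow to the right and rows downward; lengths in m; the calibration is good to about 2 mm. A picture is of the moment at which its call begins: read the wrist's pose just before it. There is no depth.
- ticket.hand_in(): hands the job in, once; it reports no verdict.
The state is a dict: "time": time; "qpos": joint angles; "dq": joint speeds; "joint_efforts": joint torques, N m; "ee_pos": TCP position; "eef_rot": TCP orientation; "ft_force": force on the tool from outside, world axes, zero at the start; "wrist_torque": the same for the moment, N m; "grip_width": opening from 0.0 (shut) to 1.0 (fully open).
Only numpy, scipy, OpenCV 4.12 (cv2) and the standard library are available. Lean on these libraries where they do the work, as an engineer would, in place of code of your own. Each camera call takes 0.05 s, during which the arm holds its last target.

## Working session

There is one attempt and no reset: what is moved stays moved. The work goes in short steps, Python scripts to look and compute and a tool call to move; the robot and the scene stay as the last step left them, time stands still between calls to the robot, and variables do not carry over. Pictures are saved under pics/ and viewed, and the job is handed in when it is done.

Besides the shell and the picture viewer there is one more tool, called by a JSON object that holds its "fn" and its "kwargs", one argument or row to a line. step_arm: Moves the arm, as the interface text tells. Its arguments: {"type":"object","properties":{"moves":{"type":"array","items":{"type":"array","items":{"type":"array","items":{"type":"number"}}}},"grip_force":{"type":"number"}},"required":["moves"]}

```bash
mkdir -p pics; ls; python3 - <<'E'
from rig import sense, imaging
import cv2
s=sense();print(s)
for n in("scene","top","wrist"):
    f=imaging.grab_frame(n);cv2.imwrite(f"pics/{n}0.png",f["pixels"][:,:,::-1])
    print(n,{k:v.tolist() if hasattr(v,'tolist') else v for k,v in f.items() if k!="pixels"})
E
```

```text
pics
{'time': 0.0, 'qpos': array([ 1.14798640e+00,  2.76583571e-01,  1.50608835e+00, -4.50058021e-05,
        1.36069197e+00, -1.20976066e-01]), 'dq': array([ 3.65958324e-04, -7.85292762e-04, -1.57255770e-03,  9.65049219e-05,
        3.56770056e-05,  1.66664477e-03]), 'joint_efforts': array([ 2.16255489e-04, -4.04592133e+01, -2.37224150e+01,  6.98849908e-02,
        3.45053547e-02, -1.35718783e-04]), 'ee_pos': array([0.17068667, 0.54843694, 0.16812916]), 'eef_rot': array([ 4.54210549e-04,  8.05376201e-01,  5.92763351e-01, -7.60588074e-04]), 'ft_force': array([-0.07808531,  0.12004119, -0.1819257 ]), 'wrist_torque': array([ 0.01134944, -0.01891326, -0.05276448]), 'grip_width': 1.0004230976725006}
scene {'camera_matrix': [[366.2423944304927, 0.0, 254.52357155290122], [0.0, 366.2423944304927, 191.022985396439], [0.0, 0.0, 1.0]], 'k1': -0.02155949640943356, 'R': [[0.8431107991147365, 0.5376937502724579, -0.007043531362234143], [0.4564727021945961, -0.7225561165535507, -0.5191775520784925], [-0.2842478717022779, 0.43450902102141886, -0.85463738397272]], 't': [-0.48386245012350154, -0.2327
[... 237 characters left out ...]
660737, 0.01055994162579066], [-0.9977032164310778, 0.015306027263751057, -0.06598497899130489], [0.0658111830327595, -0.011593878016077202, -0.997764736889602]], 't': [-0.002844865559602195, 0.6014447353904584, 1.3377852383044837]}
wrist {'camera_matrix': [[338.5074461919567, 0.0, 253.54078844350764], [0.0, 338.5074461919567, 192.71481619863624], [0.0, 0.0, 1.0]], 'k1': -0.08291749655927694, 'hand_eye': [[0.9999996828185335, 0.0006867820118824874, 0.0004033525739634274, 0.0002496002457151869], [-0.0007625028585769772, 0.9718254641270863, 0.23570041549297766, -0.067828704149592], [-0.00023011349684503145, -0.23570064829066503, 0.9718256795553082, -0.21586813535081223], [0.0, 0.0, 0.0, 1.0]]}
```

View pics/scene0.png

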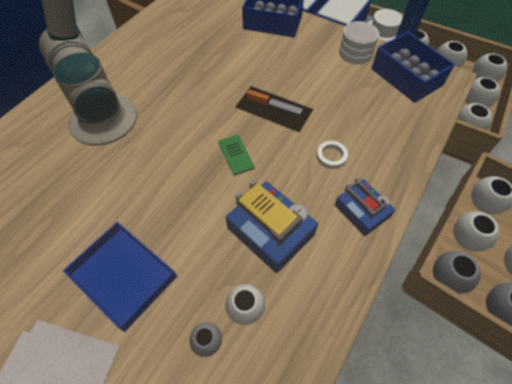

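View pics/top0.png

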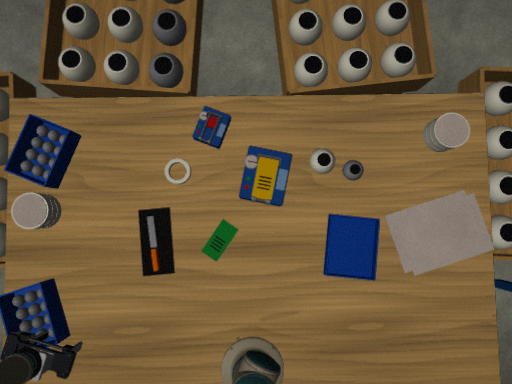

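View pics/wrist0.png

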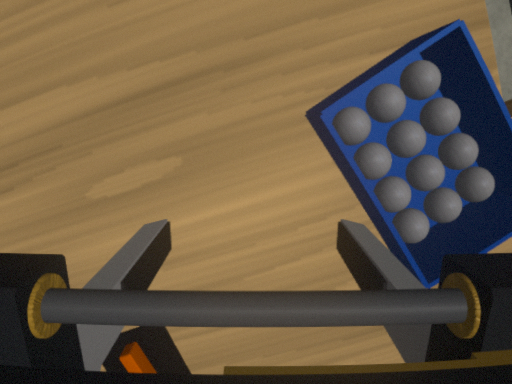

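The scene view shows the recorder with the yellow cover at (270,220), the smaller lookalike at (365,205), a green decoy at (236,153), the mat with the lever at (274,107), and the empty tray at (120,275). The two balls are at (245,303) and (205,339), and the ring is at (332,153). Next I'll enlarge crops.

```bash
cat > h.py <<'E'
import numpy as np, cv2
from rig import sense, imaging
from scipy.spatial.transform import Rotation as Ro
def tool():
    s=sense();q=s["eef_rot"];T=np.eye(4);T[:3,:3]=Ro.from_quat([q[1],q[2],q[3],q[0]]).as_matrix();T[:3,3]=s["ee_pos"];return T
class Cam:
    def __init__(s,n):
        s.n=n
        if n=="wrist": Tt=tool()
        f=imaging.grab_frame(n); s.f=f; s.img=np.ascontiguousarray(f["pixels"][:,:,::-1]); s.K=f["camera_matrix"]; s.k1=f["k1"]
        if n=="wrist":
            M=np.linalg.inv(Tt@np.array(f["hand_eye"])); s.R=M[:3,:3]; s.t=M[:3,3]
        else: s.R=np.array(f["R"]); s.t=np.array(f["t"])
        s.D=np.array([s.k1,0,0,0.])
        s.c=-s.R.T@s.t
    def ray(s,uv):
        u=cv2.undistortPointsIter(np.array(uv,float).reshape(-1,1,2),s.K,s.D,None,None,(3,50,1e-10)).reshape(-1,2)
        return (s.R.T@np.c_[u,np.ones(len(u))].T).T
    def plane(s,uv,z):
        d=s.ray(uv); return s.c+d*((z-s.c[2])/d[:,2])[:,None]
    def proj(s,X):
        p,_=cv2.projectPoints(np.array(X,float).reshape(-1,1,3),cv2.Rodrigues(s.R)[0],s.t,s.K,s.D); return p.reshape(-1,2)
def tri(c1,u1,c2,u2):
    A=[];b=[]
    for c,u in((c1,u1),(c2,u2)):
        d=c.ray([u])[0];d/=np.linalg.norm(d);P=np.eye(3)-np.outer(d,d);A.append(P);b.append(P@c.c)
    return np.linalg.lstsq(np.vstack(A),np.hstack(b),rcond=None)[0]
def crop(img,x0,y0,x1,y1,s,fn):
    cv2.imwrite(fn,cv2.resize(img[y0:y1,x0:x1],None,fx=s,fy=s,interpolation=cv2.INTER_CUBIC))
def mask(img,lo,hi):
    return cv2.inRange(cv2.cvtColor(img,cv2.COLOR_BGR2HSV),lo,hi)
E
python3 - <<'E'
from h import *
t=Cam("top");s=Cam("scene")
a=cv2.resize(t.img[135:220,225:310],None,fx=4.6,fy=4.6,interpolation=2)
b=cv2.resize(s.img[170:275,215:330],(400,391),interpolation=2)
a=cv2.resize(a,(391,391))
cv2.imwrite("pics/rec.png",np.hstack([a,b]))
crop(t.img,120,195,260,290,5,"pics/mat.png")
E
```

```text
(no output)
```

View pics/rec.png

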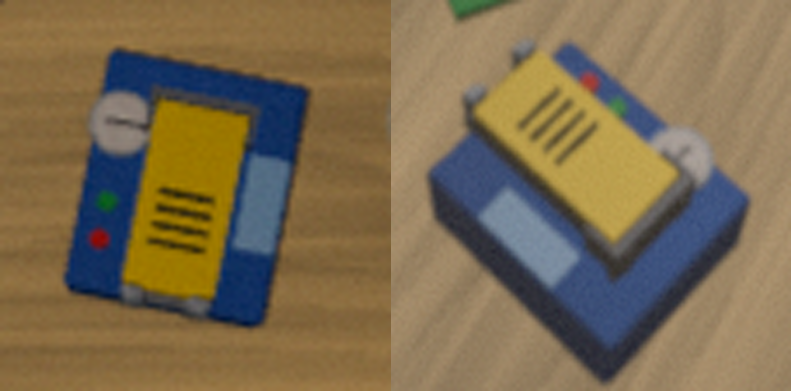

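View pics/mat.png

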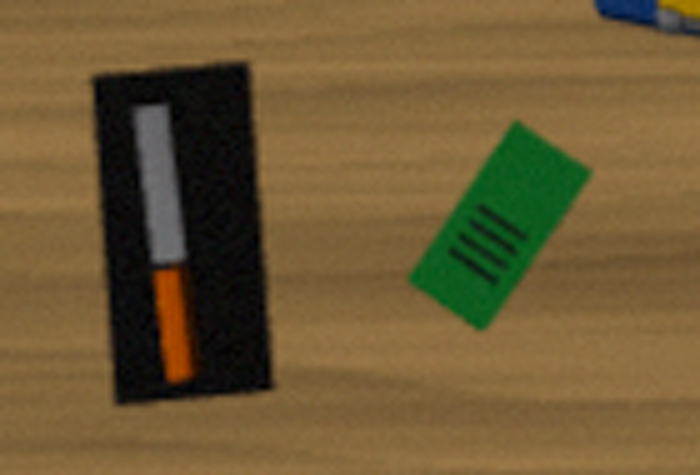

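The recorder candidates in the top view are the big one at (266,175) with the yellow cover and the small one at (212,127) with a red patch. The big one is the one meant: it is larger and carries the yellow cover. The crop shows grey catches at its robot-side edge, so its front faces the robot. The lever's handle is on the robot side of the mat at about (154,259). Now I'll measure.

```bash
cat > meas.py <<'E'
from h import *
t=Cam("top");s=Cam("scene")
def big(m,k=0):
    cs,_=cv2.findContours(m,cv2.RETR_EXTERNAL,cv2.CHAIN_APPROX_NONE)
    return sorted(cs,key=cv2.contourArea)[-1-k]
def rep(name,c,m,z,box=None):
    mm=m.copy()
    if box: 
        q=np.zeros_like(m);x0,y0,x1,y1=box;q[y0:y1,x0:x1]=m[y0:y1,x0:x1];mm=q
    k=big(mm).reshape(-1,2)
    P=c.plane(k,z)[:,:2]
    (cx,cy),(w,h),a=cv2.minAreaRect((P*1000).astype(np.float32))
    bx=cv2.boxPoints(((cx,cy),(w,h),a))
    e=bx[1]-bx[0];f=bx[2]-bx[1]
    l=e if np.linalg.norm(e)>np.linalg.norm(f) else f
    if l[0]<0:l=-l
    print(name,c.n,"c",round(cx,1),round(cy,1),"wh",round(w,1),round(h,1),"long axis deg",round(float(np.degrees(np.arctan2(l[1],l[0]))),1))
Y=((20,120,80),(35,255,255));O=((5,150,100),(18,255,255));B=((105,120,40),(130,255,255))
rep("cover",t,mask(t.img,*Y),.115,(225,135,310,220)); rep("cover",s,mask(s.img,*Y),.115,(215,170,330,275))
rep("handle",t,mask(t.img,*O),.032,(120,195,185,290)); 
rep("mat",t,cv2.inRange(t.img,(0,0,0),(45,45,45)),.004,(130,200,185,285))
rep("tray",t,mask(t.img,*B),.04,(315,205,390,290))
rep("rec",t,mask(t.img,*B),.075,(230,135,300,215))
st=cv2.inRange(cv2.cvtColor(t.img,cv2.COLOR_BGR2HSV),(0,0,90),(180,60,255))
rep("blade",t,st,.02,(140,210,165,250))
E
python3 meas.py
```

```text
cover top c 642.1 -50.0 wh 67.0 135.7 long axis deg -12.2
cover scene c 642.6 -53.3 wh 69.1 132.5 long axis deg -11.5
handle top c 378.6 328.5 wh 72.6 16.8 long axis deg 7.3
mat top c 438.8 328.8 wh 226.1 107.2 long axis deg 4.3
tray top c 411.4 -343.6 wh 175.5 207.1 long axis deg -6.8
rec top c 654.8 -52.0 wh 145.1 178.0 long axis deg -12.1
blade top c 473.0 340.6 wh 102.3 18.5 long axis deg 7.8
```

{"fn": "step_arm", "kwargs": {
  "moves": [
    [[-1.78,3.45,0.6,0,0,0,7],[-1.78,3.45,0.6,0,0,0,7],[-1.78,3.45,0.6,0,0,0,7],[-1.78,3.45,0.6,0,0,0,7],[-1.78,3.45,0.6,0,0,0,7],[-1.78,3.45,0.6,0,0,0,7],[-1.78,3.45,0.6,0,0,0,7],[-1.78,3.45,0.6,0,0,0,7],[0,0,0,0,0,-0.108,7],[0,0,0,0,0,-0.108,7],[0,0,0,0,0,-0.108,7],[0,0,0,0,0,-0.108,7],[0,0,0,0,0,0,7],[0,0,0,0,0,0,7]]
  ],
  "grip_force": 40
}}

```text
time: 1.52
ee_pos: [0.3922, 0.331, 0.121]
eef_rot: [-0.0, 0.661, 0.751, 0.0]
ft_force: [0.4, 0.7, 0.7]
grip_width: 0.745
```

```bash
python3 - <<'E'
from h import *
w=Cam("wrist");cv2.imwrite("pics/w1.png",w.img)
T=tool();print(T.round(4))
O=((5,150,100),(18,255,255))
m=mask(w.img,*O);cs,_=cv2.findContours(m,0,1);c=max(cs,key=cv2.contourArea).reshape(-1,2)
print(c.min(0),c.max(0))
P=w.plane(c,.032);L=(P-T[:3,3])@T[:3,:3]
print(L.min(0)*1000,L.max(0)*1000, cv2.minAreaRect((L[:,:2]*1000).astype(np.float32)))
E
```

```text
[[-1.273e-01  9.919e-01  1.000e-04  3.921e-01]
 [ 9.919e-01  1.273e-01  2.000e-04  3.311e-01]
 [ 2.000e-04  2.000e-04 -1.000e+00  1.210e-01]
 [ 0.000e+00  0.000e+00  0.000e+00  1.000e+00]]
[243 129] [262 210]
[ -9.68611079 -52.01544215  89.02135834] [ 8.07117845 22.95925518 89.03579546] ((-0.6000051498413086, -14.525733947753906), (17.706010818481445, 75.06304168701172), 0.37556183338165283)
```

View pics/w1.png

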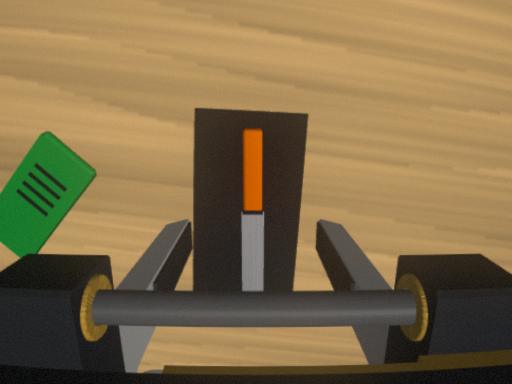

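The handle is centred at about (253,170), aligned within 0.4°. The grip point is about 3 mm behind the TCP, so I descend and grip.

{"fn": "step_arm", "kwargs": {
  "moves": [
    [[-0.06,-0.3,3,0,0,0,5],[0,0,3,0,0,0,5],[0,0,2.6,0,0,0,5],[0,0,1.6,0,0,0,5],[0,0,1.0,0,0,0,5],[0,0,0.2,0,0,0,5],[0,0,0,0,0,0,5],[0,0,0,0,0,0,0],[0,0,0,0,0,0,0],[0,0,0,0,0,0,0],[0,0,0,0,0,0,0],[0,0,0,0,0,0,0],[0,0,0,0,0,0,0],[0,0,0,0,0,0,0]]
  ],
  "grip_force": 60
}}

```text
time: 2.73
ee_pos: [0.3893, 0.3301, 0.0071]
eef_rot: [0.0, 0.66, 0.752, 0.0]
ft_force: [0.4, -0.2, -0.1]
grip_width: 0.072
```

```bash
python3 - <<'E'
from h import *
w=Cam("wrist");cv2.imwrite("pics/w2.png",w.img)
print(sense()["grip_width"],sense()["time"])
E
```

```text
0.029944060091736273 2.7833
```

View pics/w2.png

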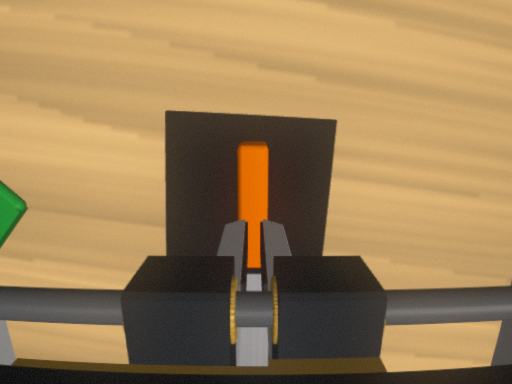

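```bash
python3 - <<'E'
from h import *
w=Cam("wrist");s=Cam("scene")
a=cv2.resize(w.img[130:300,190:320],None,fx=3,fy=3,interpolation=2)
b=cv2.resize(s.img[60:145,210:330],None,fx=3.4,fy=3.4,interpolation=2);b=cv2.resize(b,(400,510)) if 0 else cv2.copyMakeBorder(b,0,a.shape[0]-b.shape[0],0,0,0) if a.shape[0]>=b.shape[0] else b
cv2.imwrite("pics/w3.png",np.hstack([a,b]))
print(sense()["grip_width"],sense()["ee_pos"],s.proj([sense()["ee_pos"]]))
E
```

```text
0.0005235697915944498 [0.38923567 0.33004194 0.0069887 ] [[261.18281329  99.91487391]]
```

View pics/w3.png

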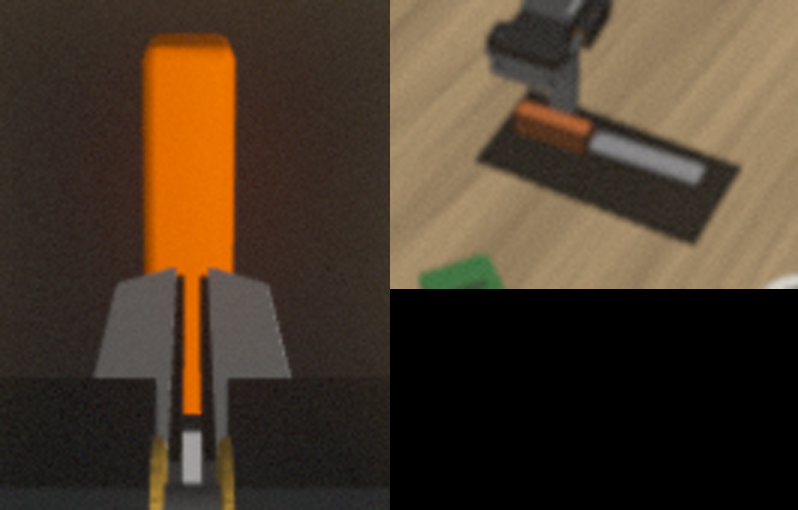

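The fingers shut on air. In the picture the finger ends (row 222) scale to a depth of about 0.185 m, which is about 37 mm short of the reported TCP. The scene view agrees: the fingers end above the handle. I'll open again, go down partway and check.

{"fn": "step_arm", "kwargs": {
  "moves": [
    [[0,0,0,0,0,0,5],[0,0,0,0,0,0,5],[0,0,0,0,0,0,5],[0,0,0,0,0,0,5],[0,0,0,0,0,0,5],[0,0,0,0,0,0,5],[0,0,0,0,0,0,5],[0,0,0,0,0,0,5],[0,0,0,0,0,0,5]]
  ]
}}

```text
time: 3.63
ee_pos: [0.3892, 0.3301, 0.007]
eef_rot: [-0.0, 0.66, 0.752, 0.0]
ft_force: [-0.1, -0.3, -0.5]
grip_width: 0.53
```

```bash
python3 - <<'E'
from h import *
w=Cam("wrist");s=Cam("scene")
a=cv2.resize(w.img[130:300,160:350],None,fx=2.5,fy=2.5,interpolation=2)
b=cv2.resize(s.img[40:145,220:320],None,fx=3.2,fy=4,interpolation=2);b=cv2.resize(b,(320,425))
cv2.imwrite("pics/w4.png",np.hstack([a,b]))
print(sense()["grip_width"],sense()["ee_pos"])
E
```

```text
0.5315138887281943 [0.38922257 0.33007262 0.00698958]
```

View pics/w4.png

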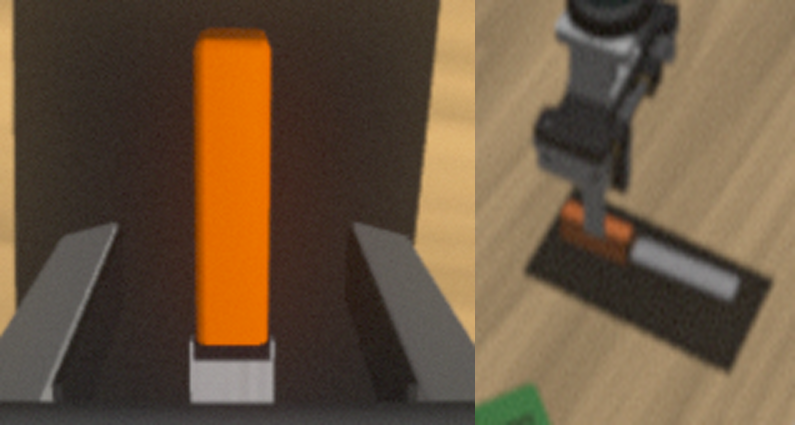

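```bash
python3 - <<'E'
from h import *
s=Cam("scene");w=Cam("wrist");T=tool();print(s.c)
for z in(0,-.02,-.037,-.045):
  for x in (-.031,.031):
    print(z,x,s.proj([(T@[x,0,z,1])[:3]]).round(1), w.proj([(T@[np.sign(x)*.025,-.008,z,1])[:3]]).round(1))
crop(s.img,225,60,305,130,8,"pics/s5.png")
E
```

```text
[ 0.84563118 -0.41464864  0.87233938]
0 -0.031 [[257.2 106.2]] [[215.4 203.5]]
0 0.031 [[265.1  93.7]] [[291.  203.6]]
-0.02 -0.031 [[257.2 101.7]] [[211.8 212.3]]
-0.02 0.031 [[265.2  89.2]] [[294.5 212.4]]
-0.037 -0.031 [[257.2  97.8]] [[208.2 221.2]]
-0.037 0.031 [[265.3  85.2]] [[298.1 221.3]]
-0.045 -0.031 [[257.2  95.9]] [[206.2 226. ]]
-0.045 0.031 [[265.3  83.3]] [[300.  226.1]]
```

View pics/s5.png

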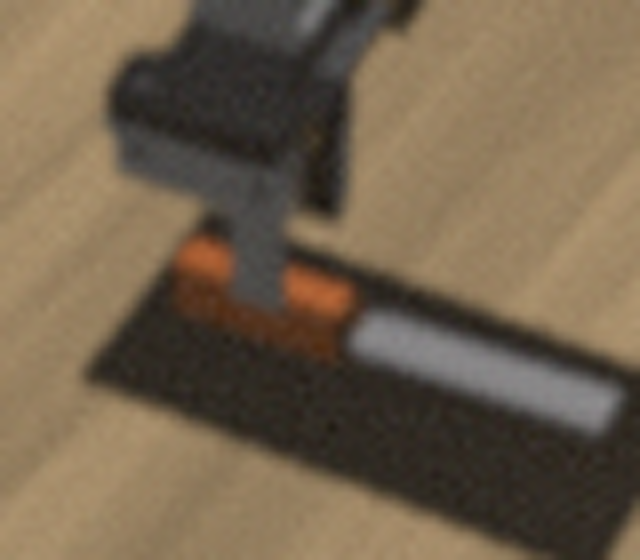

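Two views agree that the fingers end about 37 mm behind the reported TCP: the scene shows the end at (258,98), where -37 mm predicts (257,98). I'll use that as the real tool length and go down 3.4 cm more.

{"fn": "step_arm", "kwargs": {
  "moves": [
    [[0,0,1.2,0,0,0,5],[0,0,1.0,0,0,0,5],[0,0,0.7,0,0,0,5],[0,0,0.5,0,0,0,5],[0,0,0,0,0,0,5]]
  ]
}}

```text
time: 4.25
ee_pos: [0.3883, 0.3294, -0.0283]
eef_rot: [-0.0, 0.66, 0.752, -0.001]
ft_force: [-0.7, 0.4, 0.7]
grip_width: 0.531
```

```bash
python3 - <<'E'
from h import *
s=Cam("scene");print(sense()["ft_force"],sense()["ee_pos"])
crop(s.img,225,60,305,130,8,"pics/s6.png")
E
```

```text
[-0.26846103 -0.0555372   0.18003463] [ 0.38874584  0.32975388 -0.02769256]
```

View pics/s6.png

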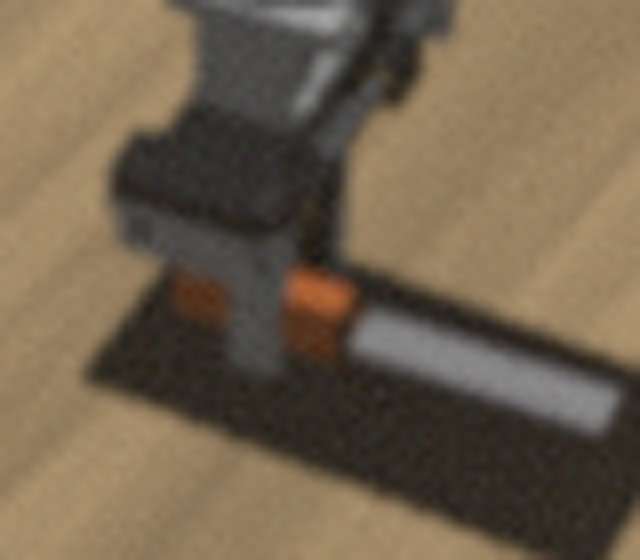

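The fingers now straddle the handle. Closing.

{"fn": "step_arm", "kwargs": {
  "moves": [
    [[0,0,0,0,0,0,0],[0,0,0,0,0,0,0],[0,0,0,0,0,0,0],[0,0,0,0,0,0,0],[0,0,0,0,0,0,0],[0,0,0,0,0,0,0],[0,0,0,0,0,0,0],[0,0,0,0,0,0,0],[0,0,0,0,0,0,0]]
  ],
  "grip_force": 60
}}

```text
time: 5.05
ee_pos: [0.3894, 0.3301, -0.0267]
eef_rot: [0.0, 0.66, 0.752, 0.0]
ft_force: [0.3, -0.9, 3.2]
grip_width: 0.187
```

{"fn": "step_arm", "kwargs": {
  "moves": [
    [[0,0,-1,0,0,0,0],[0,0,-3,0,0,0,0],[0,0,-3.5,0,0,0,0],[0,0,-3.5,0,0,0,0],[0,0,-2,0,0,0.113,0],[0,0,0,0,0,0.113,0],[0,0,0,0,0,0.113,0],[-2,0.5,0,0,0,0,0],[-3.5,0.9,0,0,0,0,0],[-3.5,0.9,0,0,0,0,0],[-3.5,0.9,0,0,0,0,0],[-3.5,0.9,0,0,0,0,0],[-3.5,0.9,0,0,0,0,0],[-3.5,0.9,0,0,0,0,0],[-3.5,0.9,0,0,0,0,0],[-3.5,0.9,0,0,0,0,0],[-2,0.76,0,0,0,0,0],[0,0,0,0,0,0,0],[0,0,0,0,0,0,0]]
  ]
}}

```text
time: 6.63
ee_pos: [0.4055, -0.0011, 0.1032]
eef_rot: [-0.0, 0.778, 0.628, 0.0]
ft_force: [0.7, 0.3, -0.8]
grip_width: 0.186
```

```bash
python3 - <<'E'
from h import *
s=Cam("scene");w=Cam("wrist");t=Cam("top");T=tool();print(T.round(4),sense()["time"])
cv2.imwrite("pics/w7.png",w.img)
a=cv2.resize(s.img[130:270,180:330],None,fx=2.6,fy=2.6,interpolation=2)
b=cv2.resize(t.img[130:270,210:310],None,fx=2.6,fy=2.6,interpolation=2)
cv2.imwrite("pics/s7.png",np.hstack([a,b]))
for y in(.136,.05,.0): 
  p=(T@[0,y,-.0447,1])[:3]; print(p.round(4),s.proj([p]).round(1),t.proj([p]).round(1))
E
```

```text
[[ 2.065e-01  9.785e-01 -4.000e-04  4.052e-01]
 [ 9.785e-01 -2.065e-01  9.000e-04  5.000e-04]
 [ 8.000e-04 -6.000e-04 -1.000e+00  1.030e-01]
 [ 0.000e+00  0.000e+00  0.000e+00  1.000e+00]] 6.7833
[ 0.5383 -0.0276  0.1476] [[235.3 172.7]] [[258.8 210. ]]
[ 0.4542 -0.0098  0.1476] [[211.2 152.7]] [[253.6 237. ]]
[0.4053 0.0005 0.1477] [[198.  141.7]] [[250.5 252.8]]
```

View pics/s7.png

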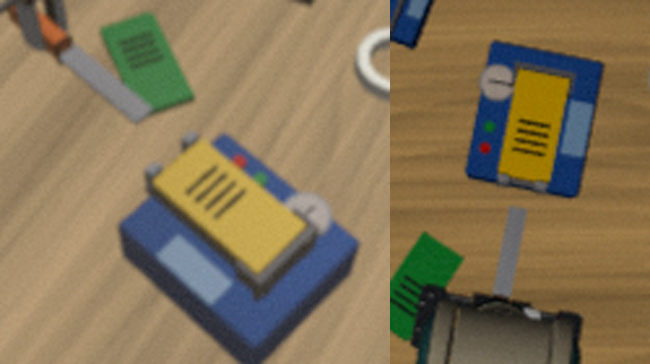

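View pics/w7.png

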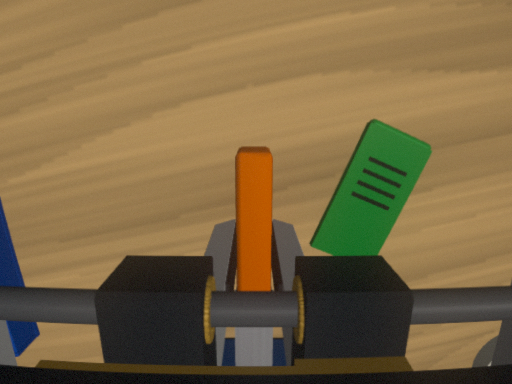

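```bash
python3 - <<'E'
from h import *
s=Cam("scene");t=Cam("top")
a=cv2.resize(s.img[145:185,195:245],None,fx=8,fy=8,interpolation=2)
b=cv2.resize(t.img[200:240,240:285],None,fx=8,fy=8,interpolation=2)
cv2.imwrite("pics/s8.png",np.hstack([a,b]))
E
```

```text
(no output)
```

View pics/s8.png

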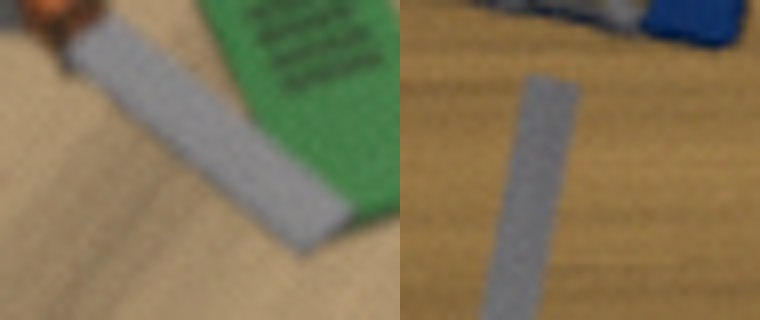

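The tip projects within about 1 px of prediction in both views, so there is no noticeable droop. I'll go down to slot height and start inserting.

{"fn": "step_arm", "kwargs": {
  "moves": [
    [[0,0,2,0,0,0,0],[0,0,2,0,0,0,0],[0,0,0.8,0,0,0,0],[0,0,0,0,0,0,0],[0,1.2,0,0,0,0,0],[0,1.0,0,0,0,0,0],[0,0.8,0,0,0,0,0],[0,0.5,0,0,0,0,0],[0,0,0,0,0,0,0]]
  ]
}}

```text
time: 7.63
ee_pos: [0.4426, -0.0084, 0.0556]
eef_rot: [0.001, 0.777, 0.629, 0.001]
ft_force: [0.7, 0.0, -2.3]
grip_width: 0.188
```

```bash
python3 - <<'E'
from h import *
s=Cam("scene");t=Cam("top");T=tool();print(T[:3,3].round(4),sense()["ft_force"].round(1),sense()["time"])
a=cv2.resize(s.img[150:210,210:275],None,fx=6,fy=6,interpolation=2)
b=cv2.resize(t.img[180:240,235:300],None,fx=6,fy=6,interpolation=2)
cv2.imwrite("pics/s9.png",np.hstack([a,b]))
E
```

```text
[ 0.4401 -0.0079  0.0551] [ 0.4 -0.3 -1.5] 7.7333
```

View pics/s9.png

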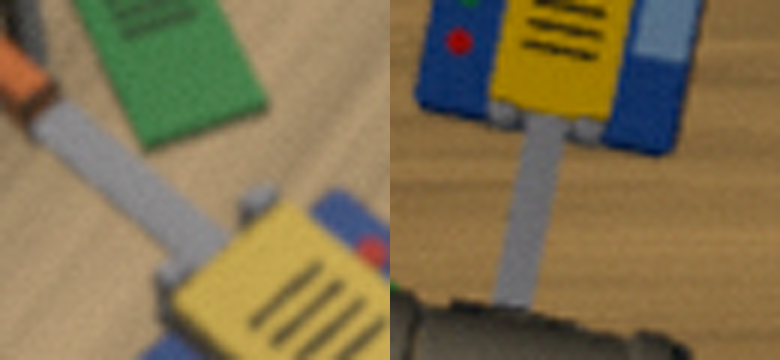

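The blade tip is centred between the catches at about (258,198) in the top view and enters with no contact force. Pushing in to about 46 mm.

{"fn": "step_arm", "kwargs": {
  "moves": [
    [[0,0.8,0,0,0,0,0],[0,0.8,0,0,0,0,0],[0,0.8,0,0,0,0,0],[0,0.8,0,0,0,0,0],[0,0.6,0,0,0,0,0],[0,0,0,0,0,0,0],[0,0,0,0,0,0,0]]
  ]
}}

```text
time: 8.32
ee_pos: [0.4773, -0.0157, 0.0548]
eef_rot: [-0.0, 0.777, 0.63, -0.0]
ft_force: [0.3, -0.1, -2.3]
grip_width: 0.19
```

```bash
python3 - <<'E'
from h import *
s=Cam("scene");T=tool();q=sense();print(T.round(4),q["ft_force"].round(1),q["wrist_torque"].round(2),q["qpos"].round(3),q["time"])
crop(s.img,190,130,290,210,6,"pics/s10.png")
E
```

```text
[[ 2.073e-01  9.783e-01 -1.000e-03  4.767e-01]
 [ 9.783e-01 -2.073e-01  3.000e-04 -1.560e-02]
 [ 1.000e-04 -1.100e-03 -1.000e+00  5.470e-02]
 [ 0.000e+00  0.000e+00  0.000e+00  1.000e+00]] [-0.2 -0.1 -1.2] [ 0.03  0.03 -0.03] [-0.179  0.228  1.883  0.     1.031 -1.541] 8.3667
```

View pics/s10.png

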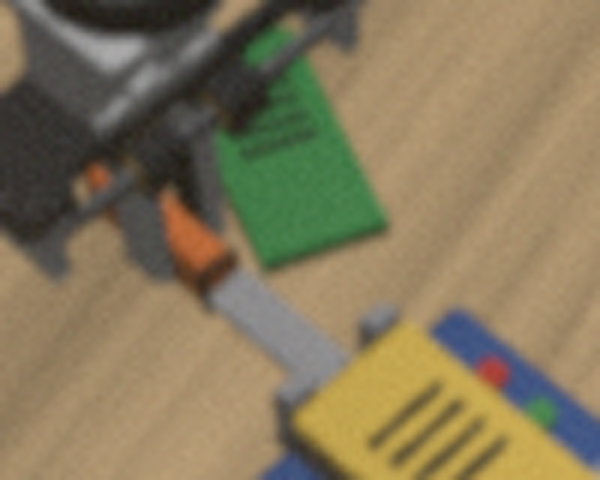

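{"fn": "step_arm", "kwargs": {
  "moves": [
    [[0,0,0.2,0,0,0,0],[0,0.22,0.45,-0.05,0,0,0],[0,0.22,0.45,-0.05,0,0,0],[0,0.22,0.45,-0.05,0,0,0],[0,0.22,0.45,-0.05,0,0,0],[0,0.22,0.45,-0.05,0,0,0],[0,0.22,0.45,-0.05,0,0,0],[0,0,0,0,0,0,0]]
  ]
}}

```text
time: 9.03
ee_pos: [0.4884, -0.0181, 0.0258]
eef_rot: [0.114, 0.768, 0.623, 0.092]
ft_force: [-0.5, -0.4, -2.5]
grip_width: 0.19
```

```bash
python3 - <<'E'
from h import *
s=Cam("scene");T=tool();q=sense();print(T.round(4),q["ft_force"].round(1),q["wrist_torque"].round(2),q["qpos"].round(3),q["time"])
crop(s.img,190,130,290,210,6,"pics/s11.png")
E
```

```text
[[ 2.070e-01  9.362e-01  2.840e-01  4.895e-01]
 [ 9.783e-01 -1.980e-01 -6.020e-02 -1.830e-02]
 [-1.000e-04  2.903e-01 -9.569e-01  2.640e-02]
 [ 0.000e+00  0.000e+00  0.000e+00  1.000e+00]] [ 0.2 -0.4 -3.9] [ 0.14  0.53 -0.01] [-0.169  0.14   2.16  -0.022  0.548 -1.515] 9.0833
```

View pics/s11.png

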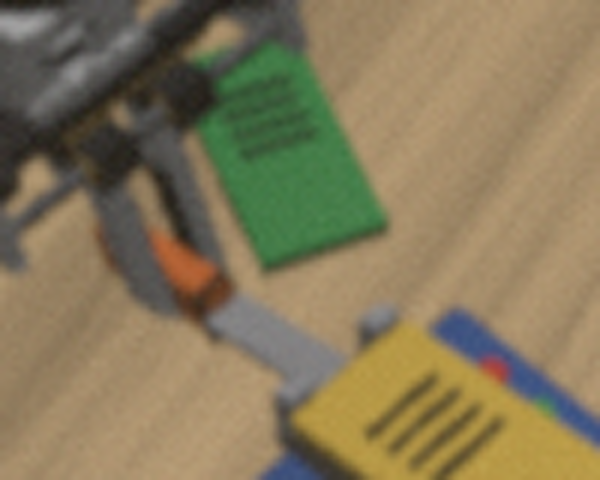

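{"fn": "step_arm", "kwargs": {
  "moves": [
    [[0,0.22,0.45,-0.05,0,0,0],[0,0.22,0.45,-0.05,0,0,0],[0,0.22,0.45,-0.05,0,0,0],[0,0,0,0,0,0,0],[0,0,0,0,0,0,0]]
  ]
}}

```text
time: 9.5
ee_pos: [0.5025, -0.0212, 0.0168]
eef_rot: [0.172, 0.758, 0.614, 0.139]
ft_force: [-0.5, 0.0, -2.5]
grip_width: 0.185
```

```bash
python3 - <<'E'
from h import *
s=Cam("scene");T=tool();q=sense();print(T.round(4),q["ft_force"].round(1),q["wrist_torque"].round(2),q["qpos"].round(3),q["time"])
crop(s.img,190,130,290,210,6,"pics/s12.png")
E
```

```text
[[ 0.2074  0.8815  0.4241  0.504 ]
 [ 0.9783 -0.1869 -0.09   -0.0214]
 [-0.      0.4336 -0.9011  0.0177]
 [ 0.      0.      0.      1.    ]] [-0.5 -0.5 -2.9] [ 0.09  0.54 -0.02] [-0.164  0.138  2.292 -0.075  0.265 -1.458] 9.55
```

View pics/s12.png

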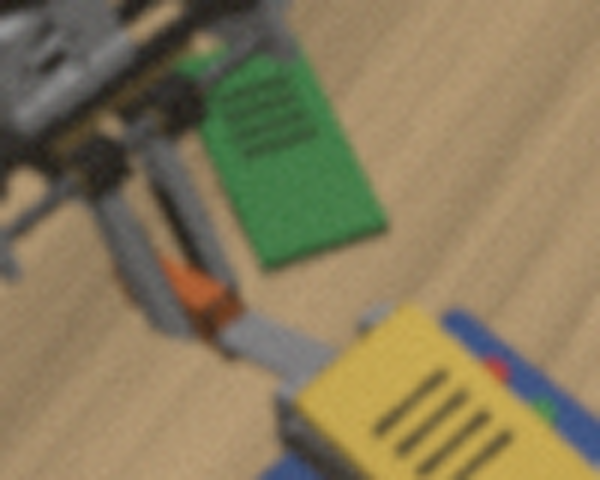

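The cover's front edge is now up about 10 mm and partly hides the far catch. I'll ease the lever back and see whether it stays up.

{"fn": "step_arm", "kwargs": {
  "moves": [
    [[0,-0.2,-0.46,0.05,0,0,0],[0,-0.2,-0.46,0.05,0,0,0],[0,-0.2,-0.46,0.05,0,0,0],[0,-0.2,-0.46,0.05,0,0,0],[0,-0.2,-0.46,0.05,0,0,0],[0,-0.2,-0.46,0.05,0,0,0],[0,0,0,0,0,0,0]]
  ]
}}

```text
time: 10.13
ee_pos: [0.4905, -0.0183, 0.0429]
eef_rot: [0.061, 0.775, 0.628, 0.05]
ft_force: [1.6, -0.4, -1.2]
grip_width: 0.186
```

```bash
python3 - <<'E'
from h import *
s=Cam("scene");T=tool();q=sense();print(T.round(4),q["ft_force"].round(1),q["wrist_torque"].round(2),q["time"])
crop(s.img,190,130,290,210,6,"pics/s13.png")
E
```

```text
[[ 2.075e-01  9.664e-01  1.521e-01  4.884e-01]
 [ 9.782e-01 -2.050e-01 -3.170e-02 -1.800e-02]
 [ 5.000e-04  1.553e-01 -9.879e-01  4.170e-02]
 [ 0.000e+00  0.000e+00  0.000e+00  1.000e+00]] [ 0.6  0.3 -1.5] [ 0.05  0.16 -0.04] 10.1833
```

View pics/s13.png

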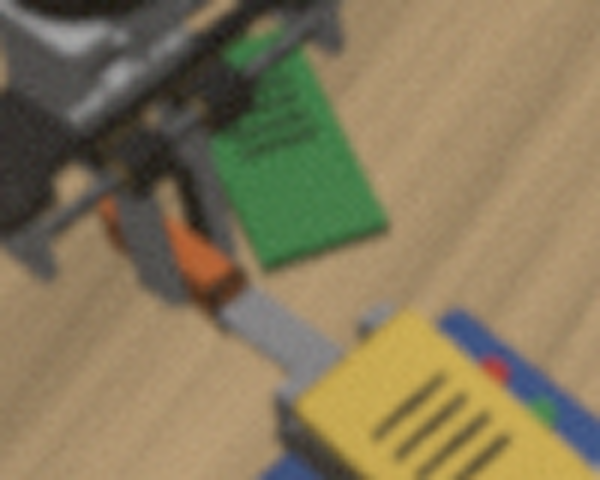

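The cover edge stays up with the lever back at 9°, so it has popped. Now I level the blade and withdraw it.

{"fn": "step_arm", "kwargs": {
  "moves": [
    [[0,-0.2,-0.46,0.05,0,0,0],[0,-0.2,-0.46,0.05,0,0,0],[0,-0.2,-0.46,0.054,0,0,0],[0,-1,-0.1,0,0,0,0],[0,-1.5,0,0,0,0,0],[0,-1.5,0,0,0,0,0],[0,-2,0,0,0,0,0],[0,-2.5,0,0,0,0,0],[0,-2.5,0,0,0,0,0],[0,0,0,0,0,0,0]]
  ]
}}

```text
time: 11.02
ee_pos: [0.3606, 0.0091, 0.053]
eef_rot: [-0.004, 0.777, 0.63, -0.003]
ft_force: [-0.9, 1.0, -1.8]
grip_width: 0.191
```

```bash
python3 - <<'E'
from h import *
s=Cam("scene");t=Cam("top");T=tool();q=sense();print(T.round(4),q["ft_force"].round(1),q["wrist_torque"].round(2),q["time"])
a=cv2.resize(s.img[130:230,190:310],None,fx=4,fy=4,interpolation=2)
b=cv2.resize(t.img[130:230,220:310],None,fx=4,fy=4,interpolation=2)
cv2.imwrite("pics/s14.png",np.hstack([a,b])[:,:800])
E
```

```text
[[ 2.069e-01  9.784e-01 -2.700e-03  3.674e-01]
 [ 9.784e-01 -2.069e-01  8.000e-04  7.700e-03]
 [ 2.000e-04 -2.800e-03 -1.000e+00  5.410e-02]
 [ 0.000e+00  0.000e+00  0.000e+00  1.000e+00]] [ 0.8 -0.9 -1.6] [0.04 0.   0.03] 11.1167
```

View pics/s14.png

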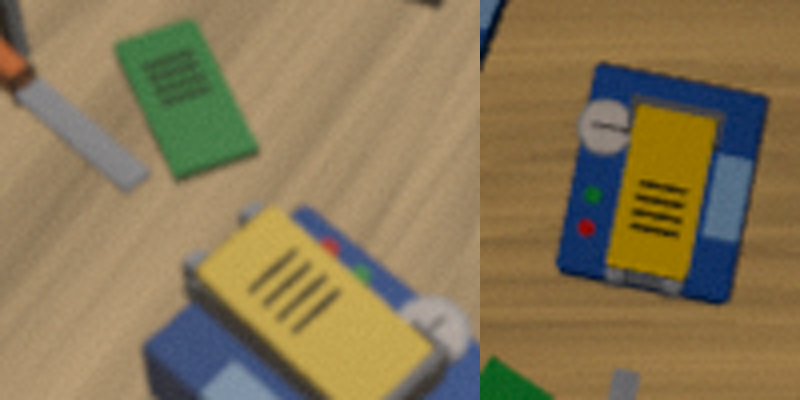

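```bash
python3 - <<'E'
from h import *
a=cv2.imread("pics/scene0.png")[165:270,210:325]
s=Cam("scene").img[165:270,210:325]
cv2.imwrite("pics/cmp.png",np.hstack([cv2.resize(x,None,fx=3.4,fy=5,interpolation=2) for x in(a,s)]))
for b in (cv2.imread("pics/scene0.png"),Cam("scene").img):
  m=mask(b,(20,120,80),(35,255,255));cs,_=cv2.findContours(m,0,1)
  print(cv2.boxPoints(cv2.minAreaRect(max(cs,key=cv2.contourArea))).round(1).tolist())
E
python3 meas.py
```

```text
[[237.0, 201.39999389648438], [254.6999969482422, 180.10000610351562], [297.20001220703125, 215.5], [279.5, 236.8000030517578]]
[[237.0, 199.1999969482422], [255.1999969482422, 178.60000610351562], [297.70001220703125, 216.10000610351562], [279.5, 236.6999969482422]]
cover top c 643.8 -50.2 wh 67.1 135.1 long axis deg -12.4
cover scene c 641.9 -50.4 wh 70.2 138.7 long axis deg -13.9
handle top c 541.4 226.4 wh 0.0 0.0 long axis deg 0.0
mat top c 438.9 328.5 wh 225.9 106.7 long axis deg 4.3
tray top c 411.4 -343.6 wh 175.5 207.1 long axis deg -6.8
rec top c 654.8 -52.0 wh 145.1 178.0 long axis deg -12.1Traceback (most recent call last):
  File "meas.py", line 25, in <module>
    rep("blade",t,st,.02,(140,210,165,250))
    ~~~^^^^^^^^^^^^^^^^^^^^^^^^^^^^^^^^^^^^
  File "meas.py", line 10, in rep
    k=big(mm).reshape(-1,2)
      ~~~^^^^
  File "meas.py", line 5, in big
    return sorted(cs,key=cv2.contourArea)[-1-k]
           ~~~~~~~~~~~~~~~~~~~~~~~~~~~~~~^^^^^^
IndexError: list index out of range
```

View pics/cmp.png

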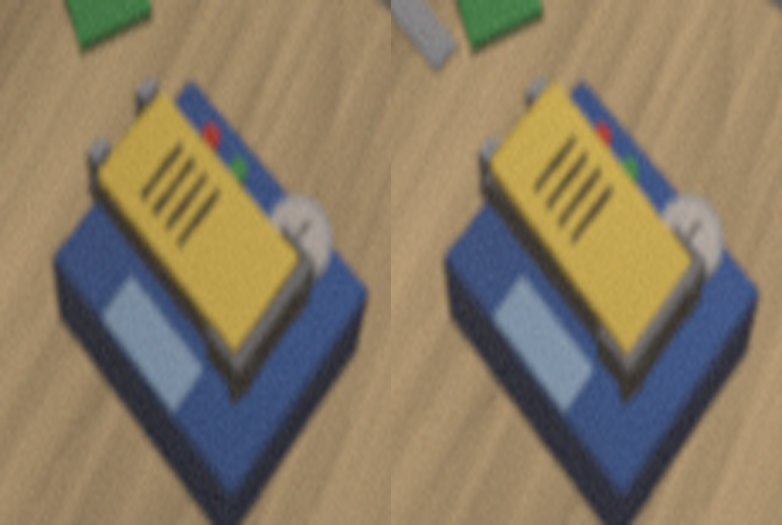

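The front edge is up about 2.2 px (roughly 10 mm) while the back is unchanged, so the cover is loose on its catches. Before returning the lever I'll check its pitch in the grip.

```bash
python3 - <<'E'
from h import *
s=Cam("scene");t=Cam("top");T=tool();print(T[:3,3])
for y in(.138,.03): 
  for dz in(-.01,0,.01):
    p=(T@[0,y,-.0447-dz,1])[:3]; print(y,dz,s.proj([p]).round(1),t.proj([p]).round(1))
a=cv2.resize(s.img[130:185,180:235],None,fx=7,fy=7,interpolation=2)
b=cv2.resize(t.img[210:265,235:290],None,fx=7,fy=7,interpolation=2)
cv2.imwrite("pics/s15.png",np.hstack([a,b]))
E
```

```text
[0.37009722 0.00702018 0.05429785]
0.138 -0.01 [[227.1 178.3]] [[256.7 220.5]]
0.138 0 [[226.8 176.2]] [[256.8 220.5]]
0.138 0.01 [[226.6 174. ]] [[256.8 220.5]]
0.03 -0.01 [[199.4 154.7]] [[250.4 253. ]]
0.03 0 [[198.9 152.4]] [[250.4 253.2]]
0.03 0.01 [[198.4 150.1]] [[250.4 253.5]]
```

View pics/s15.png

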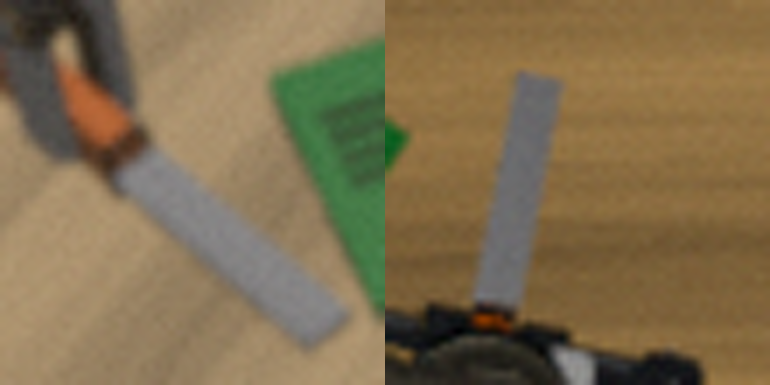

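No slip in the grip. Carrying the lever back to the mat.

{"fn": "step_arm", "kwargs": {
  "moves": [
    [[2,-0.4,-1,0,0,0,0],[3.5,-0.55,-1,0,0,0,0],[3.5,-0.55,0,0,0,0,0],[3.5,-0.55,0,0,0,0,0],[3.5,-0.55,0,0,0,0,0],[3.5,-0.55,0,0,0,0,0],[3.5,-0.55,0,0,0,0,0],[3.5,-0.55,0,0,0,0,0],[3.5,-0.55,0,0,0,0,0],[2,0,0,0,0,-0.113,0],[0,0,0,0,0,-0.113,0],[0,0,2,0,0,-0.113,0],[0,0,3,0,0,0,0],[0,0,3,0,0,0,0],[0,0,1,0,0,0,0],[0,0,0,0,0,0,0]]
  ]
}}

```text
time: 12.75
ee_pos: [0.3863, 0.3289, -0.0182]
eef_rot: [-0.003, 0.66, 0.752, -0.004]
ft_force: [-0.3, 0.2, -1.9]
grip_width: 0.187
```

```bash
python3 - <<'E'
from h import *
s=Cam("scene");t=Cam("top");q=sense();print(tool().round(4),q["ft_force"].round(1),q["time"])
crop(s.img,215,55,325,140,6,"pics/s16.png")
E
```

```text
[[-0.1296  0.9916 -0.0036  0.3891]
 [ 0.9916  0.1296  0.0011  0.3306]
 [ 0.0015 -0.0035 -1.     -0.0152]
 [ 0.      0.      0.      1.    ]] [-0.1  1.1 -1.8] 12.85
```

View pics/s16.png

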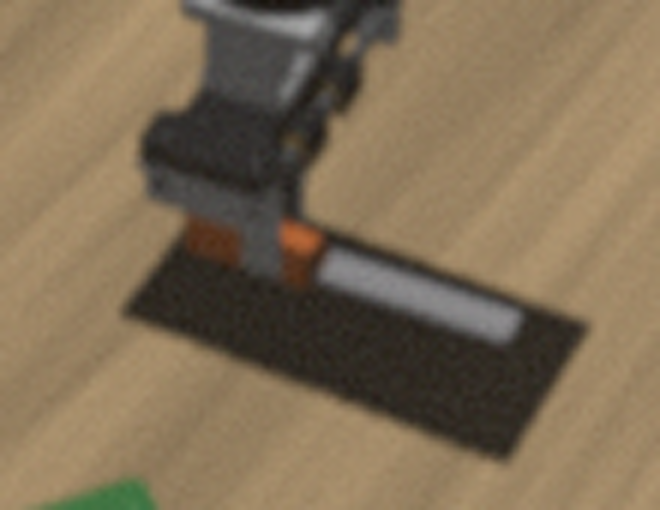

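Over the mat; lower the last 1.1 cm, release and lift.

{"fn": "step_arm", "kwargs": {
  "moves": [
    [[0,0,0.7,0,0,0,0],[0,0,0.4,0,0,0,0],[0,0,0,0,0,0,0],[0,0,0,0,0,0,5],[0,0,0,0,0,0,5],[0,0,0,0,0,0,5],[0,0,0,0,0,0,5],[0,0,0,0,0,0,5],[0,0,0,0,0,0,5],[0,0,-2,0,0,0,9.2],[0,0,-4,0,0,0,9.2],[0,0,-4,0,0,0,9.2],[0,0,-4,0,0,0,9.2],[0,0,-4,0,0,0,9.2],[0,0,0,0,0,0,9.2]]
  ]
}}

```text
time: 14.1
ee_pos: [0.3937, 0.3332, 0.1616]
eef_rot: [0.0, 0.66, 0.752, 0.007]
ft_force: [0.8, 0.0, 0.7]
grip_width: 0.92
```

```bash
python3 - <<'E'
from h import *
s=Cam("scene");w=Cam("wrist");q=sense();print(tool().round(4),q["ft_force"].round(1),q["time"],q["grip_width"])
a=cv2.resize(s.img[55:140,215:325],None,fx=3.6,fy=3.6,interpolation=2)
b=cv2.resize(w.img,(400,306));
cv2.imwrite("pics/s17.png",np.hstack([a[:306],b]))
E
```

```text
[[-1.299e-01  9.915e-01 -2.000e-04  3.900e-01]
 [ 9.915e-01  1.299e-01  3.200e-03  3.308e-01]
 [ 3.200e-03  2.000e-04 -1.000e+00  1.552e-01]
 [ 0.000e+00  0.000e+00  0.000e+00  1.000e+00]] [-0.4  0.4 -1. ] 14.2 0.9726120773524896
```

View pics/s17.png

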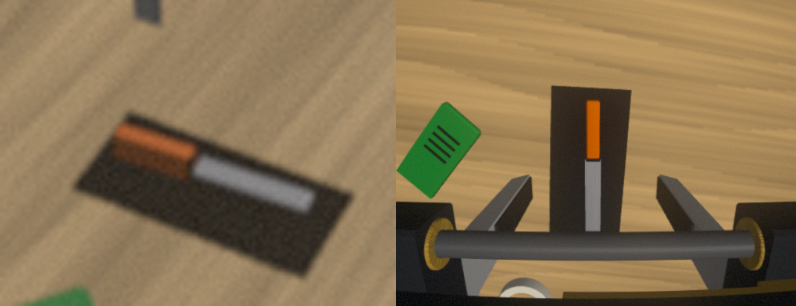

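The lever lies back on the mat, with its handle at about (254,97) in the scene view. Moving over the cover.

{"fn": "step_arm", "kwargs": {
  "moves": [
    [[0,0,0,0,0,0.115,9.2],[0,0,0,0,0,0.115,9.2],[0,0,0,0,0,0.115,9.2],[-2.66,2.74,0,0,0,0,9.2],[-2.66,2.74,0,0,0,0,9.2],[-2.66,2.74,0,0,0,0,9.2],[-2.66,2.74,0,0,0,0,9.2],[-2.66,2.74,0,0,0,0,9.2],[-2.66,2.74,0,0,0,0,9.2],[-2.66,2.74,0,0,0,0,9.2],[-2.66,2.74,0,0,0,0,9.2],[-2.66,2.74,0,0,0,0,9.2],[-2.66,2.74,0,0,0,0,9.2],[-2.66,2.74,0,0,0,0,9.2],[-2.66,2.74,0,0,0,0,9.2],[0,0,0,0,0,0,9.2],[0,0,0,0,0,0,9.2]]
  ]
}}

```text
time: 15.62
ee_pos: [0.6413, -0.0534, 0.1487]
eef_rot: [-0.004, 0.78, 0.626, -0.003]
ft_force: [0.5, -0.1, -0.5]
grip_width: 0.978
```

```bash
python3 - <<'E'
from h import *
w=Cam("wrist");q=sense();T=tool();print(T.round(4),q["ft_force"].round(1),q["time"],q["qpos"].round(2))
cv2.imwrite("pics/w18.png",w.img)
m=mask(w.img,(20,120,80),(35,255,255));cs,_=cv2.findContours(m,0,1);c=max(cs,key=cv2.contourArea).reshape(-1,2)
for z in (.117,.125):
  P=w.plane(c,z);L=((P-T[:3,3])@T[:3,:3])[:,:2]*1000
  print(L.min(0).round(1),L.max(0).round(1),cv2.minAreaRect(L.astype(np.float32)))
E
```

```text
[[ 2.146e-01  9.767e-01 -9.200e-03  6.407e-01]
 [ 9.767e-01 -2.146e-01  2.600e-03 -5.190e-02]
 [ 6.000e-04 -9.500e-03 -1.000e+00  1.493e-01]
 [ 0.000e+00  0.000e+00  0.000e+00  1.000e+00]] [0.  0.3 1. ] 15.6667 [-0.19  0.39  1.37  0.    1.38 -1.54]
[-31.8 -64.7] [36.7 69.9] ((3.012805938720703, 2.6287460327148438), (134.31317138671875, 68.28939056396484), 89.36560821533203)
[-30.8 -64.8] [35.4 65.5] ((2.8878326416015625, 0.3909759521484375), (129.9839324951172, 66.0882339477539), 89.36560821533203)
```

View pics/w18.png

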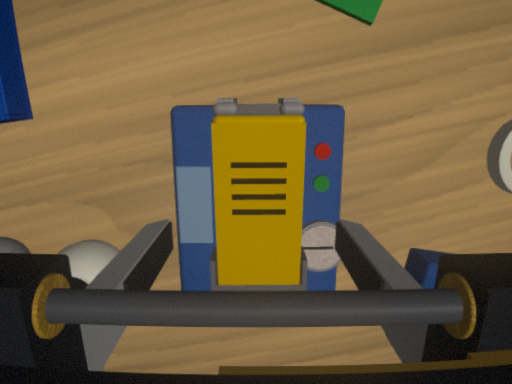

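The cover is centred at about (259,200) in the wrist view. Before touching it I need to be sure the front edge really is unclipped, so I'll measure its height quantitatively.

```bash
python3 - <<'E'
from h import *
w=Cam("wrist");s=Cam("scene");
def quad(img,lab):
    hsv=cv2.cvtColor(img,cv2.COLOR_BGR2HSV); m=mask(img,(20,120,80),(35,255,255));cs,_=cv2.findContours(m,0,1);c=max(cs,key=cv2.contourArea)
    e=None
    for k in range(2,40):
        e=cv2.approxPolyDP(cv2.convexHull(c),k*.5,True)
        if len(e)<=4:break
    print(lab,e.reshape(-1,2).tolist());return m
quad(cv2.imread("pics/scene0.png"),"scene0");quad(s.img,"scene now")
m=quad(w.img,"wrist")
for r in(120,140,160,200,240,260,280):
    x=np.where(m[r])[0];print(r,x.min(),x.max(),x.max()-x.min()+1)
# predictions
import math
R=Ro.from_euler('z',-12.2,degrees=True).as_matrix();o=np.array([.6424,-.0508,0])
for up in(0,7,14):
    p=math.asin(up/1000/130)
    C=[]
    for x,y in((-65,33),(-65,-33),(67,33),(67,-33)):
        # pivot about back-bottom edge at x=67,z=105
        X=np.array([67+(x-67)*math.cos(p)-10*0,y,105+(67-x)*math.sin(p)+10*math.cos(p)])/1000
        C.append(R@X+o)
    print(up,"scene",s.proj(C).round(1).tolist(),"wrist",w.proj(C).round(1).tolist())
crop(w.img,190,85,330,300,2.7,"pics/w19.png")
crop(s.img,225,165,305,245,7,"pics/s19.png")
E
```

```text
scene0 [[256, 184], [296, 215], [279, 234], [239, 201]]
scene now [[264, 187], [297, 216], [279, 234], [250, 210]]
wrist [[297, 116], [297, 284], [217, 285], [211, 121]]
120 212 302 91
140 210 303 94
160 211 464 254
200 45 300 256
240 215 299 85
260 215 298 84
280 42 464 423
0 scene [[257.2, 182.3], [237.9, 198.9], [297.8, 215.8], [278.4, 234.3]] wrist [[300.2, 117.5], [209.4, 117.7], [295.5, 283.0], [214.7, 283.3]]
7 scene [[257.2, 182.3], [237.9, 198.9], [297.8, 215.8], [278.4, 234.3]] wrist [[300.2, 117.5], [209.4, 117.7], [295.5, 283.0], [214.7, 283.3]]
14 scene [[257.2, 182.3], [237.9, 198.9], [297.8, 215.8], [278.4, 234.3]] wrist [[300.2, 117.5], [209.4, 117.7], [295.5, 283.0], [214.7, 283.3]]
```

View pics/w19.png

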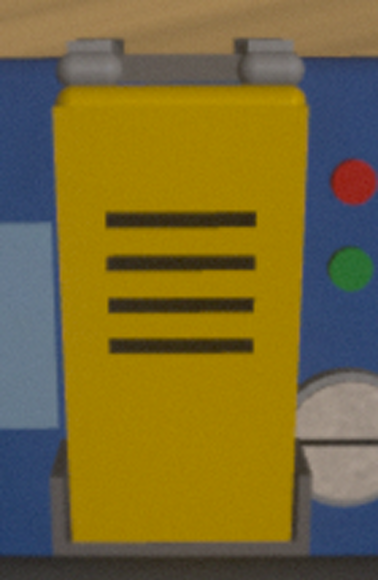

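View pics/s19.png

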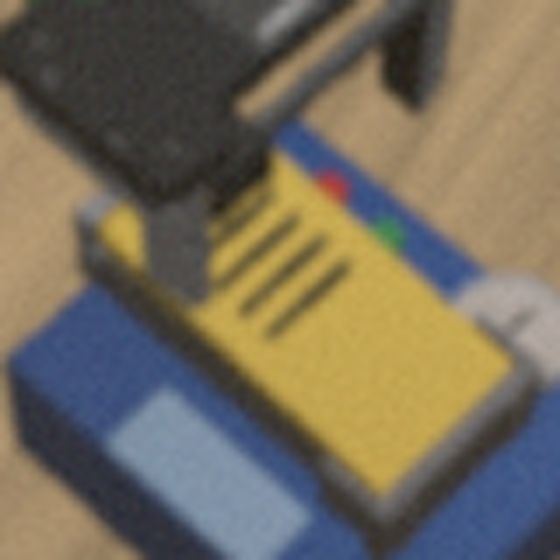

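```bash
python3 - <<'E'
from h import *
import math
w=Cam("wrist");s=Cam("scene");t=Cam("top")
R=Ro.from_euler('z',-12.2,degrees=True).as_matrix();o=np.array([.6424,-.0508,0])
for up in(0,7,14):
    p=math.asin(up/130)
    C=[]
    for x,y in((-65,33),(-65,-33),(67,33),(67,-33)):
        X=np.array([67+(x-67)*math.cos(p),y,105+(67-x)*math.sin(p)+10*math.cos(p)])/1000
        C.append(R@X+o)
    C=np.array(C)
    print(up,"scene",s.proj(C).round(1).tolist(),"wrist",w.proj(C).round(1).tolist(), "top",t.proj(C).round(1).tolist())
r=[]
for x,y,z in((-100,24,122),(-87,24,122),(-97,0,95),(25,35,115),(25,-35,115)): r.append(R@(np.array([x+20,y,z])/1000)+o)
print(w.proj(r).round(1).tolist())
E
```

```text
0 scene [[257.2, 182.3], [237.9, 198.9], [297.8, 215.8], [278.4, 234.3]] wrist [[298.3, 117.9], [208.1, 117.9], [293.5, 282.5], [213.2, 282.5]] top [[251.2, 195.6], [271.2, 199.6], [259.2, 156.0], [279.0, 159.9]]
7 scene [[257.3, 180.7], [237.8, 197.4], [297.8, 215.8], [278.4, 234.3]] wrist [[299.6, 118.3], [206.8, 118.3], [293.5, 282.5], [213.2, 282.5]] top [[251.3, 195.4], [271.4, 199.5], [259.2, 156.0], [279.0, 159.9]]
14 scene [[257.5, 179.3], [237.8, 196.0], [297.8, 215.8], [278.4, 234.4]] wrist [[301.0, 119.3], [205.4, 119.3], [293.5, 282.5], [213.2, 282.5]] top [[251.3, 195.1], [271.5, 199.2], [259.2, 156.0], [279.0, 159.9]]
[[287.4, 96.3], [287.0, 115.1], [253.2, 101.9], [296.8, 257.8], [209.8, 257.8]]
```

The cover is not clipped: the scene corners and ribs rose 1.6–2.2 px (clipped predicts 0), the wrist widths fit roughly 7 mm or more up, and the yellow edge now runs straight over the noses instead of being notched by them. That agrees with the behaviour in the brief, where the only rest state above the crest is the sprung one. Next is a clearance check against the dial.

```bash
python3 - <<'E'
from h import *
w=Cam("wrist");T=tool();print(T[:3,3].round(4))
for z in(.078,.1):
  P=w.plane([[320,222],[320,247],[340,247],[303,247],[322,151],[321,184]],z);print(((P-T[:3,3])@T[:3,:3]*1000).round(0).tolist())
s=Cam("scene");t=Cam("top")
E
```

```text
[ 0.6416 -0.0506  0.1524]
[[61.0, 29.0, 74.0], [62.0, 54.0, 74.0], [80.0, 54.0, 74.0], [46.0, 54.0, 74.0], [59.0, -35.0, 75.0], [60.0, -6.0, 74.0]]
[[56.0, 22.0, 52.0], [57.0, 44.0, 52.0], [74.0, 44.0, 52.0], [43.0, 44.0, 52.0], [55.0, -37.0, 53.0], [55.0, -10.0, 52.0]]
```

{"fn": "step_arm", "kwargs": {
  "moves": [
    [[0.15,-0.2,2.5,0,0,0,9.2],[0,0,2.5,0,0,0,9.2],[0,0,2,0,0,0,9.2],[0,0,1.3,0,0,0,9.2],[0,0,0.7,0,0,0,9.2],[0,0,0,0,0,0,9.2],[0,0,0,0,0,0,9.2]]
  ],
  "grip_force": 20
}}

```text
time: 16.65
ee_pos: [0.6405, -0.0497, 0.0626]
eef_rot: [-0.001, 0.779, 0.627, -0.001]
ft_force: [0.5, 0.1, -0.1]
grip_width: 0.978
```

```bash
python3 - <<'E'
from h import *
w=Cam("wrist");s=Cam("scene");q=sense();print(tool().round(4),q["ft_force"].round(1),q["time"],q["grip_width"])
a=cv2.resize(s.img[155:245,210:310],None,fx=4,fy=4,interpolation=2)
b=cv2.resize(w.img,(400,300));b=cv2.copyMakeBorder(b,0,60,0,0,0)
cv2.imwrite("pics/s20.png",np.hstack([a,b]))
E
```

```text
[[ 2.131e-01  9.770e-01 -1.500e-03  6.413e-01]
 [ 9.770e-01 -2.131e-01  5.000e-04 -5.000e-02]
 [ 2.000e-04 -1.500e-03 -1.000e+00  6.350e-02]
 [ 0.000e+00  0.000e+00  0.000e+00  1.000e+00]] [ 0.  -0.4 -0.3] 16.75 0.9747115906952493
```

View pics/s20.png

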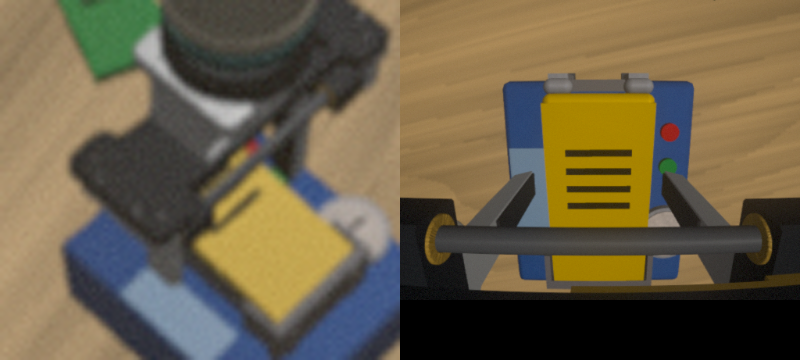

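A sharper check from this close view: I take the depth along the plate from its known 66 mm width, which gives the pitch directly.

```bash
python3 - <<'E'
from h import *
w=Cam("wrist");T=tool();print(T[:3,3].round(4))
cv2.imwrite("pics/w21.png",w.img)
m=mask(w.img,(20,120,60),(35,255,255))
n,l,st,ce=cv2.connectedComponentsWithStats(m)
i=1+np.argmax(st[1:,4]);print(st[i])
D=[]
for r in range(115,285,5):
    xs=np.where(m[r,200:310]>0)[0]+200
    xs=np.where(m[r,150:350]>0)[0]+150
    # largest run around col 255
    row=m[r]>0
    a=b=255
    # ignore dark ribs
    L=xs[xs<=255].min() if (xs<=255).any() else -1; Rr=xs.max()
    # solve z such that width=66
    f=lambda z: np.linalg.norm(np.diff(w.plane([[L-.5,r],[Rr+.5,r]],z),axis=0))-.066
    from scipy.optimize import brentq
    try: z=brentq(f,.05,.2)
    except Exception: continue
    P=w.plane([[(L+Rr)/2,r]],z)[0];y=((P-T[:3,3])@T[:3,:3])[1]
    print(r,L,Rr,"y %.0f z %.1f"%(y*1000,z*1000))
E
```

```text
[ 0.6413 -0.05    0.0636]
[  181   117   147   176 21976]Traceback (most recent call last):
  File "<stdin>", line 15, in <module>
    return umr_maximum(a, axis, None, out, keepdims, initial, where)
ValueError: zero-size array to reduction operation maximum which has no identity
```

View pics/w21.png

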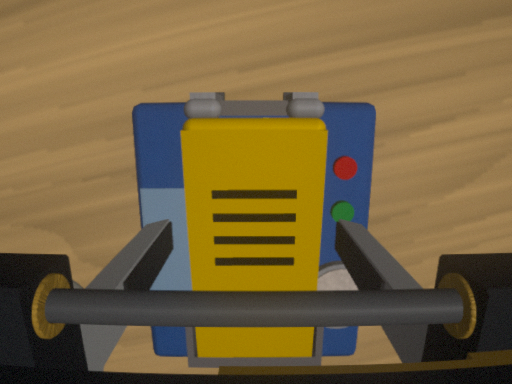

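```bash
python3 - <<'E'
from h import *
from scipy.optimize import brentq
w=Cam("wrist");T=tool()
m=mask(w.img,(20,120,60),(35,255,255))
def go(lab,m,rows,W,lo,hi):
  for r in rows:
    xs=np.where(m[r,lo:hi]>0)[0]+lo
    if len(xs)<20: continue
    L,Rr=xs.min(),xs.max()
    f=lambda z: np.linalg.norm(np.diff(w.plane([[L-.5,r],[Rr+.5,r]],z),axis=0))-W
    try: z=brentq(f,.02,.2)
    except Exception: continue
    P=w.plane([[(L+Rr)/2,r]],z)[0];y=((P-T[:3,3])@T[:3,:3])[1]
    print(lab,r,L,Rr,"y %.0f z %.1f"%(y*1000,z*1000))
go("cov",m,[122,126,130,140,150,165,180,205,228,250,270,285,330,340,350],.066,170,332)
b=mask(w.img,(105,100,30),(130,255,255))
go("deck",b,[108,115,140,170,340,348],.150,120,390)
E
```

```text
cov 122 185 323 y -63 z 116.6
cov 126 183 325 y -61 z 121.5
cov 130 181 327 y -59 z 126.2
cov 140 181 326 y -55 z 126.1
cov 150 182 326 y -50 z 126.0
cov 165 183 325 y -43 z 125.3
cov 180 184 324 y -36 z 124.7
cov 205 186 322 y -24 z 123.0
cov 228 188 320 y -11 z 121.0
cov 250 189 319 y 0 z 121.5
cov 270 191 318 y 12 z 120.5
cov 285 192 316 y 21 z 118.8
cov 330 195 314 y 49 z 119.3
cov 340 196 313 y 56 z 118.3
cov 350 197 312 y 63 z 117.3
deck 108 135 373 y -70 z 63.9
deck 115 133 374 y -65 z 67.5
deck 140 135 372 y -50 z 67.0
deck 170 138 370 y -31 z 66.5
deck 340 154 355 y 95 z 66.8
deck 348 155 354 y 103 z 66.5
```

The plate rises steadily from 117 mm at the back to 126 mm at the front, while the deck reads level as a control. It is unclipped and safe to grip.

{"fn": "step_arm", "kwargs": {
  "moves": [
    [[0,0,0.3,0,0,0,9.2],[0,0,0,0,0,0,5],[0,0,0,0,0,0,5],[0,0,0,0,0,0,5],[0,0,0,0,0,0,5],[0,0,0,0,0,0,5],[0,0,0,0,0,0,5],[0,0,0,0,0,0,5],[0,0,-0.5,0,0,0,5],[0,0,-1,0,0,0,5],[0,0,-1.5,0,0,0,5],[0,0,-2,0,0,0,5],[0,0,0,0,0,0,5]]
  ],
  "grip_force": 25
}}

```text
time: 17.93
ee_pos: [0.6434, -0.0505, 0.1138]
eef_rot: [0.001, 0.779, 0.627, 0.001]
ft_force: [0.8, -0.5, -0.3]
grip_width: 0.701
```

```bash
python3 - <<'E'
from h import *
w=Cam("wrist");s=Cam("scene");q=sense();print(tool().round(4),q["ft_force"].round(1),q["time"],q["grip_width"])
a=cv2.resize(s.img[140:245,200:310],None,fx=3.6,fy=3.6,interpolation=2)
b=cv2.resize(w.img,(400,300));b=cv2.copyMakeBorder(b,0,a.shape[0]-300,0,0,0)
cv2.imwrite("pics/s22.png",np.hstack([a,b]))
E
```

```text
[[ 2.131e-01  9.770e-01 -1.700e-03  6.411e-01]
 [ 9.770e-01 -2.131e-01  5.000e-04 -5.000e-02]
 [ 1.000e-04 -1.700e-03 -1.000e+00  1.102e-01]
 [ 0.000e+00  0.000e+00  0.000e+00  1.000e+00]] [ 0.2 -0.8 -2.1] 18.0333 0.7009971046917277
```

View pics/s22.png

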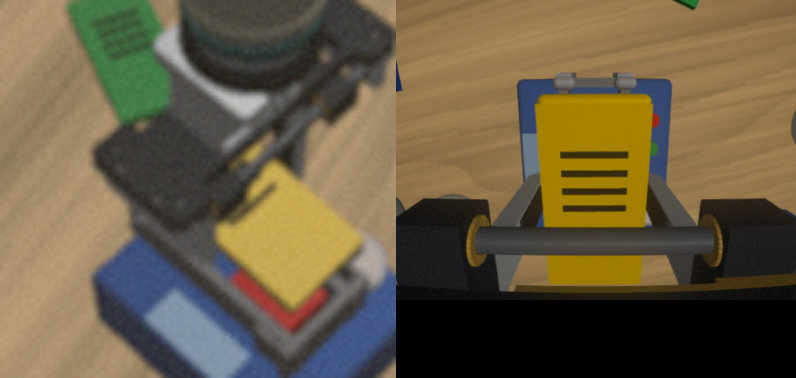

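Cover lifted off, gripped at 66 mm width. Carrying it over the tray.

{"fn": "step_arm", "kwargs": {
  "moves": [
    [[0,0,-2,0,0,0,5],[-1.5,-0.7,-1,0,0,0,5],[-3.05,-1.47,0,0,0,0,5],[-3.05,-1.47,0,0,0,0,5],[-3.05,-1.47,0,0,0,0,5],[-3.05,-1.47,0,0,0,0,5],[-3.05,-1.47,0,0,0,0,5],[-3.05,-1.47,0,0,0,0,5],[-3.05,-1.47,0,0,0,0,5],[-3.05,-1.47,0,0,0,0,5],[-3.05,-1.47,0,0,0,0,5],[-3.05,-1.47,0,0,0,0,5],[-1.5,-0.8,0,0,0,0,5],[0,0,2,-0.07,0,0,5],[0,0,2,0,0,0,5],[0,0,0,0,0,0,5],[0,0,0,0,0,0,5]]
  ]
}}

```text
time: 19.45
ee_pos: [0.4104, -0.3425, 0.0989]
eef_rot: [0.024, 0.779, 0.627, 0.02]
ft_force: [-0.6, -0.4, -0.7]
grip_width: 0.698
```

```bash
python3 - <<'E'
from h import *
from scipy.optimize import brentq
w=Cam("wrist");t=Cam("top");s=Cam("scene");q=sense();T=tool();print(T.round(4),q["ft_force"].round(1),q["time"],q["grip_width"])
a=cv2.resize(s.img[200:345,50:220],None,fx=2.3,fy=2.3,interpolation=2)
b=cv2.resize(w.img,(400,300));b=cv2.copyMakeBorder(b,0,a.shape[0]-300,0,0,0)
cv2.imwrite("pics/s23.png",np.hstack([a,b]))
m=mask(w.img,(20,120,60),(35,255,255))
for r in [130,140,150,165,180,205,228,250,270,330,340,350]:
    xs=np.where(m[r,150:355]>0)[0]+150
    if len(xs)<20: continue
    L,Rr=xs.min(),xs.max()
    try:z=brentq(lambda z: np.linalg.norm(np.diff(w.plane([[L-.5,r],[Rr+.5,r]],z),axis=0))-.066,.02,.25)
    except Exception: continue
    print(r,L,Rr,w.plane([[(L+Rr)/2,r]],z)[0].round(4))
E
```

```text
[[ 0.2126  0.9749  0.0657  0.4129]
 [ 0.9771 -0.212  -0.0158 -0.3438]
 [-0.0014  0.0676 -0.9977  0.101 ]
 [ 0.      0.      0.      1.    ]] [ 0.4  0.1 -0.6] 19.6 0.6938849175070951
130 181 326 [ 0.3487 -0.3288  0.1565]
140 179 328 [ 0.3523 -0.3296  0.1618]
150 179 327 [ 0.3566 -0.3307  0.162 ]
165 180 326 [ 0.3632 -0.3322  0.1619]
180 181 325 [ 0.37   -0.3337  0.1618]
205 183 323 [ 0.382  -0.3363  0.161 ]
228 184 322 [ 0.3929 -0.3387  0.1622]
250 186 322 [ 0.4036 -0.3405  0.1634]
270 188 319 [ 0.4156 -0.3434  0.1611]
330 193 315 [ 0.4512 -0.3509  0.1614]
340 194 314 [ 0.4582 -0.3524  0.1609]
350 195 313 [ 0.4654 -0.354   0.1605]
```

View pics/s23.png

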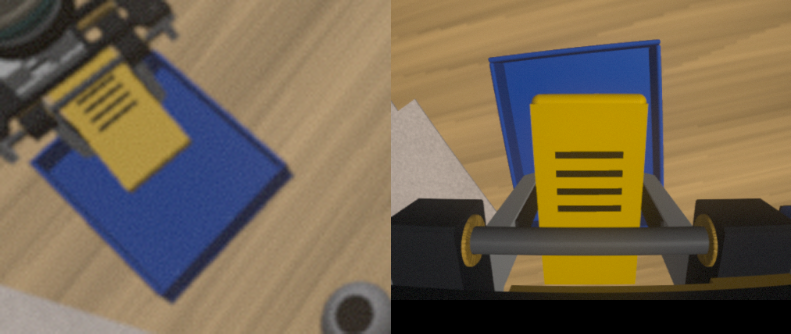

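The plate is level (161–162 mm along its length) and centred within 5 mm of the tray centre. Lowering it.

{"fn": "step_arm", "kwargs": {
  "moves": [
    [[0,-0.2,3,0,0,0,5],[0,-0.2,3,0,0,0,5],[0,-0.2,3,0,0,0,5],[0,-0.1,2,0,0,0,5],[0,-0.1,1.2,0,0,0,5],[0,0,0.4,0,0,0,5],[0,0,0,0,0,0,5],[0,0,0,0,0,0,5]]
  ]
}}

```text
time: 20.27
ee_pos: [0.4136, -0.3439, -0.0254]
eef_rot: [0.027, 0.778, 0.627, 0.021]
ft_force: [0.5, -0.7, -0.9]
grip_width: 0.701
```

```bash
python3 - <<'E'
from h import *
s=Cam("scene");q=sense();T=tool();print(T.round(4),q["ft_force"].round(1),q["time"],q["grip_width"])
crop(s.img,50,195,210,345,4,"pics/s24.png")
E
```

```text
[[ 0.2126  0.9749  0.0664  0.4137]
 [ 0.9771 -0.212  -0.0162 -0.3441]
 [-0.0017  0.0683 -0.9977 -0.025 ]
 [ 0.      0.      0.      1.    ]] [ 0.2 -0.4 -1.6] 20.3167 0.7021069692820714
```

View pics/s24.png

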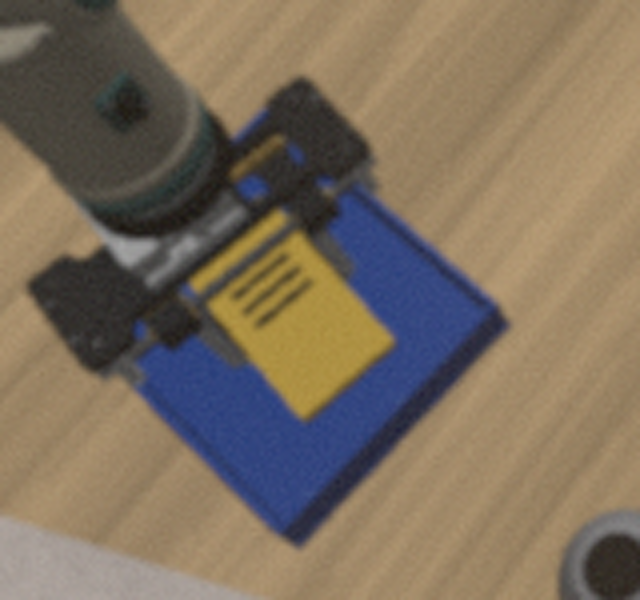

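{"fn": "step_arm", "kwargs": {
  "moves": [
    [[0,0,0.3,0,0,0,5],[0,0,0,0,0,0,5],[0,0,0,0,0,0,8],[0,0,0,0,0,0,8],[0,0,0,0,0,0,8],[0,0,0,0,0,0,8],[0,0,0,0,0,0,8],[0,0,0,0,0,0,8],[0,0,-2,0,0,0,8],[0,0,-3,0,0,0,8],[0,0,-4,0,0,0,8],[0,0,-4,0,0,0,8],[0,0,-4,0,0,0,8],[0,0,-4,0,0,0,8],[0,0,0,0,0,0,8],[0,0,0,0,0,0,8],[0,0,0,0,0,0,8]]
  ]
}}

```text
time: 21.73
ee_pos: [0.3986, -0.3396, 0.1795]
eef_rot: [0.025, 0.778, 0.627, 0.021]
ft_force: [0.4, 0.9, -0.5]
grip_width: 0.853
```

```bash
python3 - <<'E'
from h import *
w=Cam("wrist");t=Cam("top");s=Cam("scene");q=sense();T=tool();print(T.round(4),q["ft_force"].round(1),q["time"],q["grip_width"])
a=s.img[40:360,50:360];a=cv2.resize(a,(400,413))
b=cv2.resize(w.img,(400,300));b=cv2.copyMakeBorder(b,0,a.shape[0]-300,0,0,0)
cv2.imwrite("pics/s25.png",np.hstack([a,b]))
m=mask(w.img,(20,120,60),(35,255,255));
from scipy.optimize import brentq
for r in range(60,290,15):
    xs=np.where(m[r,150:355]>0)[0]+150
    if len(xs)<20: continue
    L,Rr=xs.min(),xs.max()
    try:z=brentq(lambda z: np.linalg.norm(np.diff(w.plane([[L-.5,r],[Rr+.5,r]],z),axis=0))-.066,-.05,.25)
    except Exception: continue
    print(r,L,Rr,w.plane([[(L+Rr)/2,r]],z)[0].round(4))
E
```

```text
[[ 0.2131  0.9751  0.0618  0.3981]
 [ 0.977  -0.2129 -0.0108 -0.339 ]
 [ 0.0026  0.0627 -0.998   0.178 ]
 [ 0.      0.      0.      1.    ]] [-0.5 -0.3 -0.8] 21.8833 0.8489288128348703
120 223 282 [ 0.3522 -0.3302  0.0128]
135 224 282 [ 0.3687 -0.3332  0.0109]
150 224 282 [ 0.3844 -0.3366  0.0155]
165 224 281 [ 0.4014 -0.3409  0.0139]
180 225 281 [ 0.4192 -0.3442  0.0123]
195 225 281 [ 0.4354 -0.3477  0.0174]
210 226 280 [ 0.4564 -0.3523  0.0093]
225 226 280 [ 0.4731 -0.356   0.0149]
```

View pics/s25.png

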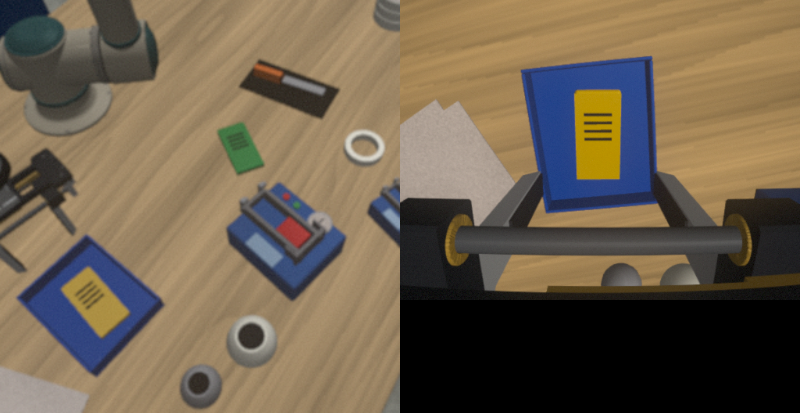

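The cover lies flat in the tray, ribs up, with its top at about 13 mm and its centre at about (0.413, -0.342), against the tray's (0.411, -0.344). The lever is on the mat and the bystanders are where they were. The gripper is clear, so I'm handing in.

```bash
python3 -c "
from rig import ticket
print(ticket.hand_in())"
```

```text
the job is handed in; nothing more can be done
None
```

The job is handed in at about 22 s of the 70 s. The cover was levered off and laid in the tray, and the lever is back on its mat. The hand-in reports no verdict, so what follows is from my own last checks.

**What I did:**
- I gripped the lever, put its blade about 46 mm into the slot, and lowered the handle to about 26° until the cover's front edge sprang clear.
- I drew the blade out level and laid the lever back on the mat.
- I then gripped the loosened cover across its width, lifted it off, levelled it and set it down in the tray. It dropped roughly 15 mm from the open fingers.

**Last checks:**
- **Cover:** it lies flat and outside up. Its top is at about 13 mm along the whole length, and its centre is about 2–3 mm from the tray's centre.
- **Lever:** it lies on the mat, judged by eye in the last pictures.
- **Balls and ring:** they look unmoved by eye; I did not measure them.
- **Robot:** the gripper was well above the tray and touching nothing.

**What failed or disagreed:**
- **First grip:** it closed on air. The fingers end about 37 mm short of the reported TCP, as two camera views showed, and I corrected for this from then on.
- **Height of the lifted edge:** my readings ran from about 7 to 11 mm, against the nominal 14 mm. The clearest reading, the cover's tilt with the deck reading level as a control, gave about 9–10 mm and showed the cover was unclipped before I touched it. Because that spans the 9 mm mark, I can't confirm that step from these readings alone.

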